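# Index the loaded vial shuttle to its reader

### The arm

A 6-joint arm with a two-finger parallel gripper is mounted at the origin on a cart in front of the work surface, level with it; the furniture and walls round the work are solid. World frame = base frame: x ahead of the robot, y to its left, z up, the work surface at z = 0. Lengths are in m, angles in degrees, forces in N, time in s.
With the tool pointing down it reaches from about 0.25 to 0.725 m from the base axis. Payload 9.7 kg.
Tool frame: the origin (TCP) lies midway between the tips of the shut fingers; the grasp point (between the pads) lies 19 mm behind it (bot.hold_point_z is the distance from the TCP to the grasp point, in m); z points along the fingers, y is the line along which they close (so a half turn about z gives the same grasp; the last joint's range is limited). The gripper opens to 85 mm and grips with 20 to 120 N. Pads are 22 mm wide; open, the fingers measure 114 mm over their backs; the gripper's body (76 mm by 85 mm) begins 54 mm behind the grasp point. The pads swing forward as they close: fully open they stand 13 mm farther back than shut.
Start: joints at [-68.125, 4.979, 10.078, 95.1, 0, 90], TCP at [0.205, -0.51, 0.231] pointing down, gripper open.
Joint ranges: [-179.16, 179.16], [-48.56, 103.87], [-65.8, 70.77], [-126.05, 130.52], [-82.76, 87.17], [-180, 180]. Speed limits (degrees/s): [127.2, 127.2, 147.25, 180, 180, 180].

### API

Orientations are given as [roll, pitch, yaw] about the fixed x, y, z axes, in that order (R = Rz(yaw) Ry(pitch) Rx(roll)).
In Python, from workcell import bot gives the robot as it stands.
- The arm moves only by the tool play_rows, never from a script. Its argument "steps" is a list that holds one entry, the list of rows, each a list of 4 numbers: the shift along the tool's x, y, z in m, then the turn about the tool's z in rad. In form: [[[tx, ty, tz, yaw], ...]]. A call has exactly 5 rows; each row shifts and turns the commanded pose from where the row before left it, along the tool's axes as they then stand; what a row does not reach is not made up. A row lasts 1/12 s, in which the tool goes at most 41.7 mm and 7.16 degrees, less where a joint would pass 70% of its speed; a pose out of reach is approached as far as the arm can. A call is refused whole if a number of a shift passes 0.0417 or a number of a turn 0.125, either way. A call with a gripper value outside its range is refused whole. "gripper" is the finger opening in m, from 0 to 0.0854, set as the call begins (left out, the last holds). The fingers move at their own pace and stop on an object; "squeeze" is the grip in N (left out, the last holds). Time passes only in rows, so rows that do not move let the fingers close, or fill a call up. It gives the time, the measured TCP pose, the force, the opening and the grip force at its end, in the units of the state.
- bot.get_obs(): the state, without advancing time (a new reading comes with each control period).
- bot.camera(name): name is "scene" or "side" or "wrist"; returns a dict with "img" (384x512x3 uint8, blue, green, red), "vfov" (degrees; the focal length in pixels is half the picture's height over the tangent of half this angle, whatever the lens; pixels are square), "cx", "cy" (the principal point, pixels), "D" ([k1, k2, p1, p2, k3] as OpenCV has them; the pictures are not rectified), "xyz" and "attitude" of the camera in the world. Camera axes: x right, y down, z forward; pixel columns grow to the right and rows downward; lengths in m; the calibration is good to about 2 mm. A picture is of the moment at which its call begins. There is no depth.
- bot.job_done(): hands the job in; it is judged then, once.
The state is a dict: "time": time; "q": joint angles; "qd": joint speeds; "joint_efforts": joint torques, N m; "ee_pos": TCP position; "tcp_rot": TCP orientation; "wrist_force": force on the tool from outside, world axes, zero at the start; "torque": the same for the moment, N m; "opening": finger opening in m; "grasp_force": force on a finger pad.
Only numpy, scipy, OpenCV 4.12 (cv2) and the standard library are available. Lean on these libraries where they do the work, as an engineer would, in place of code of your own. Each camera call takes 0.05 s, during which the arm holds its last target. There are 200 camera calls.

### The job

Two sprung vial shuttles stand on the bench. Use a fingertip to push the front plate of the shuttle that carries the vial gently straight in, past its stop pin but without ramming it against the back stop, then let it spring back so that it comes to rest latched against the pin with the vial beside the reader. Do not touch the vial, which must stay seated in its pocket, and leave the empty shuttle and the other things on the bench as they are.

Things in the scene. Friction and masses are not known exactly. Their poses are not given: they have to be found in the camera images.
- shuttle_a: the shuttle that carries the vial (either of the two places). Aluminium base plate 180 x 90 x 10 mm fixed to the bench, carrying a steel slide in two rails. Origin on the bench under the pocket as it stands at home; x = push-in direction, z up; base from x = -85 to 95 mm. A back stop 44 mm high stands behind the slide.
- shuttle_a_slide (a joint): slide of the loaded shuttle, m: 0 home, grows as pushed in, 0.046 at the back stop. Spring return: 4 N at home, 6 N at mid, 7 N at the stop, damping 25 N per m/s; a ramp moves the stop pin aside going in (2 N more). Past 0.031 the pin snaps in; let go then, the slide returns to about 0.029 and stays latched. Let go earlier, it returns to 0
- shuttle_a_plate (a point): middle of the front face of the loaded slide's upright steel push plate, 42 mm above the bench; moves with the slide. Plate 26 mm wide, 6 mm thick, from 12 to 64 mm above the bench; with the slide home its front face is at x = -88 mm of the shuttle. Push here along the shuttle's x
- shuttle_a_pocket (a point): centre of the floor of the loaded slide's vial pocket, 16 mm above the bench, 88 mm behind the push plate's front face; moves with the slide. White block 40 x 40 mm, top 42 mm above the bench; the pocket is 26 mm deep, 25 mm wide
- shuttle_a_stop_pin (a point): inner tip of the loaded shuttle's sprung stop pin, 30 mm above the bench, at x = 30, y = -20 mm of the shuttle; the pin's bracket (44 mm high) and black knob stand beside it out to y = -70 mm. Opposite, at x = 30, y = 32 to 48 mm, is the grey reader block, 76 mm high
- vial: headspace vial with a crimped cap, 23 mm in diameter and 77 mm high, standing loose in the loaded shuttle's pocket; origin at the centre of its underside, z up. Its top is 93 mm above the bench
- shuttle_b: the empty shuttle, to be left alone, of the same make as the loaded one. Aluminium base plate 180 x 90 x 10 mm fixed to the bench, carrying a steel slide in two rails. Origin on the bench under the pocket as it stands at home; x = push-in direction, z up; base from x = -85 to 95 mm. A back stop 44 mm high stands behind the slide.
- shuttle_b_slide (a joint): travel of the empty shuttle's slide, m; 0 at home, where it must stay
- ferrule_tin: bystander: flat white tin, 55 mm across, 18 mm high, on the bench between the shuttles' front ends; origin at the centre of its underside
- beaker: bystander: small glass beaker, 48 mm across, 58 mm high, behind the shuttles; origin at the centre of its underside
- spare_vial: bystander: empty headspace vial, 23 mm across, 77 mm high, standing on the bench behind the shuttles; origin at the centre of its underside
- septa_jar: bystander: small jar with a screw lid, 39 mm across, 47 mm high, at the left near the front edge; origin at the centre of its underside

How it is judged (in metres and radians):
On the way, in this order (a step that is already met when the one before it is completed fails the run):
1. the loaded shuttle's slide is pushed in past its stop pin (value of joint shuttle_a_slide above 0.0305 m), for 0.02 s.
2. the slide has come back and is latched at mid travel with the fingers clear of everything (value of joint shuttle_a_slide between 0.027 and 0.033 m and contact force between the fingers and anything else below 0.2 N), for 0.2 s.
At the end, for the whole second after the job is handed in: the loaded shuttle's slide rests latched at about 30 mm travel (27 to 33 mm), the vial still stands seated in its pocket (within 5 mm sideways, 6 mm in height, 0.15 rad), and the empty shuttle's slide is at home (within 3 mm) (value of joint shuttle_a_slide between 0.027 and 0.033 m and velocity of joint shuttle_a_slide between -0.01 and 0.01 m/s and value of joint shuttle_b_slide below 0.003 m and horizontal distance between vial and shuttle_a_pocket below 0.005 m and z of vial in the frame of shuttle_a_pocket below 0.006 m and angle between vial's own z axis and vertical below 0.15 rad and linear speed of vial below 0.02 m/s); the robot touches nothing.
It fails at once if the fingers push on something with over 30 N (contact force between the fingers and anything else above 30 N).
It fails at once if the robot touches the vial (contact force between any of the arm, the fingers and vial above 0.5 N).
It fails at once if the vial is lifted out of its seat (z of vial in the frame of shuttle_a_pocket above 0.01 m).
It fails at once if the empty shuttle's slide is pushed (value of joint shuttle_b_slide above 0.008 m).
It fails at once if a bystander is moved by more than 20 mm (distance of any of ferrule_tin, beaker, spare_vial, septa_jar from where it was at the start of the episode above 0.02 m).
It also fails if it takes over 40 s, if anything falls off the work surface, if the arm or the gripper's body presses on something with over 40 N, if the wrist force passes 120 N, or if a joint passes its speed limit or range.

## Working session

There is one attempt and no reset: what is moved stays moved. The work goes in short steps, Python scripts to look and compute and a tool call to move; the robot and the scene stay as the last step left them, time stands still between calls to the robot, and variables do not carry over. Pictures are saved under pics/ and viewed, at most 10 in all, crops included, and the job is handed in when it is done.

Besides the shell and the picture viewer there is one more tool, called after "Request:" as a command line: name --argument value ..., lists and objects as JSON in quotes. play_rows: Moves the arm, as the interface text tells. Its arguments: {"type":"object","properties":{"steps":{"type":"array","items":{"type":"array","items":{"type":"array","items":{"type":"number"}}}},"gripper":{"type":"number"},"squeeze":{"type":"number"}},"required":["steps"]}

```bash
mkdir -p pics && python3 - <<'E'
from workcell import bot
import cv2
o=bot.get_obs(); print(o['time'],o['ee_pos'],o['tcp_rot'],o['opening'])
for n in ['scene','side']:
    c=bot.camera(n); cv2.imwrite(f'pics/{n}0.png',c['img']); print(n,{k:c[k] for k in c if k!='img'})
E
```

```text
0.0 [ 0.2048432  -0.51019206  0.23059352] [-1.79924792e+02  1.14113562e-03  2.18764378e+01] 0.08561214850920826
scene {'vfov': 53.67058265576936, 'cx': 258.18126474220765, 'cy': 184.73428011608235, 'D': array([-0.07260413,  0.        ,  0.        ,  0.        ,  0.        ]), 'xyz': array([0.23473613, 0.4902563 , 0.75880544]), 'attitude': array([-137.24929737,    0.72619802, -149.36146133])}
side {'vfov': 55.0363294383683, 'cx': 257.05942067178654, 'cy': 198.82638943887147, 'D': array([0.02757516, 0.        , 0.        , 0.        , 0.        ]), 'xyz': array([ 0.59254516, -0.96768335,  0.47804854]), 'attitude': array([-113.83292609,   -1.26080799,    2.35029629])}
```

View pics/scene0.png

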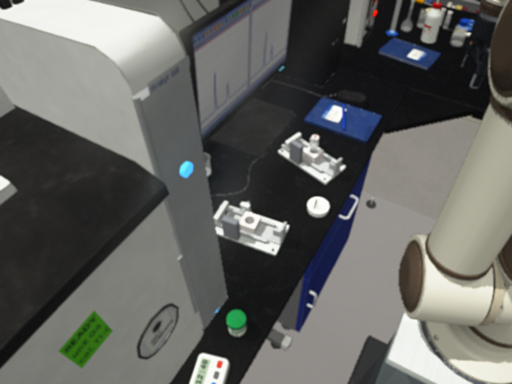

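View pics/side0.png

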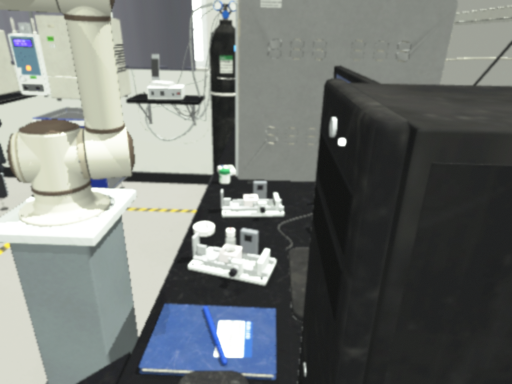

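The scene view shows one shuttle near (312,158) and another near (250,228). In the side view the nearer one, at (235,255), seems to carry the vial. I'll enlarge both.

```bash
python3 - <<'E'
import cv2,numpy as np
s=cv2.imread('pics/scene0.png'); d=cv2.imread('pics/side0.png')
a=cv2.resize(s[125:190,270:350],None,fx=7,fy=7,interpolation=cv2.INTER_CUBIC)
b=cv2.resize(d[215:290,180:285],None,fx=7,fy=7,interpolation=cv2.INTER_CUBIC)
cv2.imwrite('pics/a.png',a); cv2.imwrite('pics/b.png',b)
E
```

```text
(no output)
```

View pics/a.png

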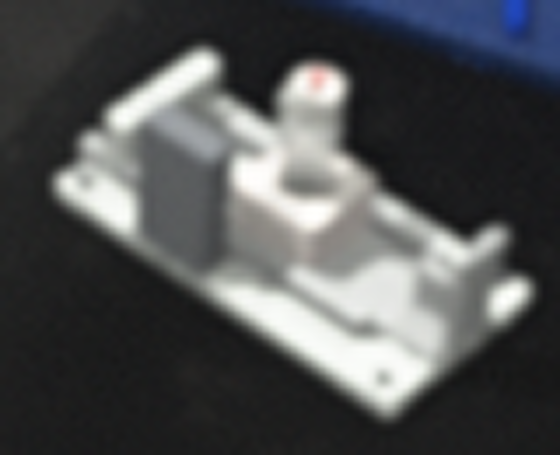

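View pics/b.png

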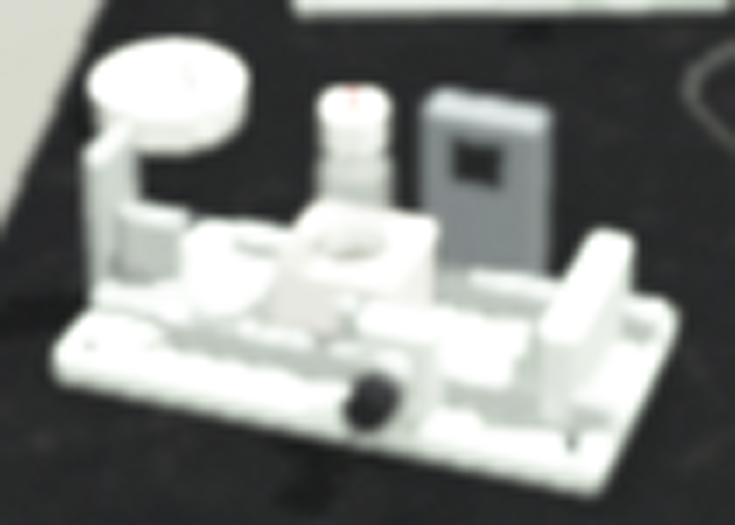

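Scene crop: the vial with its red-dotted cap stands in this shuttle. The cap top is at crop (318,78), the push plate top at about (483,247), and the base corners at (388,410), (58,185) and (533,288). Side crop: cap top (353,97), plate top (108,138), base corners (58,365), (600,488) and (675,310). So the loaded shuttle is the right-hand one, and its plate faces the robot.

```bash
cat > h.py <<'E'
import numpy as np,cv2
from scipy.spatial.transform import Rotation as R
def cam(c):
    f=192/np.tan(np.radians(c['vfov']/2)); K=np.array([[f,0,c['cx']],[0,f,c['cy']],[0,0,1]])
    return R.from_euler('xyz',c['attitude'],degrees=True).as_matrix(),np.array(c['xyz']),K,np.array(c['D'])
def proj(c,P):
    M,t,K,D=cam(c); r=cv2.Rodrigues(M.T)[0]
    return cv2.projectPoints(np.atleast_2d(P).astype(float),r,-M.T@t,K,D)[0][:,0]
E
python3 - <<'E'
from h import *
from workcell import bot
from scipy.optimize import least_squares
import pickle
C={n:bot.camera(n) for n in('scene','side')}; pickle.dump(C,open('c.pkl','wb'))
pts=[('scene',(0,0,93),(318,78)),('scene',(-85,0,64),(483,247)),('scene',(-85,45,10),(390,408)),('scene',(95,45,10),(56,183)),('scene',(-85,-45,10),(535,288)),
('side',(0,0,93),(353,97)),('side',(-85,0,64),(108,138)),('side',(-85,-45,10),(52,362)),('side',(95,-45,10),(602,487)),('side',(95,45,10),(680,306))]
org={'scene':(270,125),'side':(180,215)}
def T(p,l):
    c,s=np.cos(p[2]),np.sin(p[2]); l=np.array(l)/1000
    return np.array([p[0]+c*l[0]-s*l[1],p[1]+s*l[0]+c*l[1],l[2]])
def res(p): return np.concatenate([proj(C[n],T(p,l))[0]-((np.array(q)+.5)/7-.5+org[n]) for n,l,q in pts])
r=least_squares(res,[.5,-.2,0.],loss='soft_l1'); p=r.x
print(p[:2],np.degrees(p[2])); print(res(p).reshape(-1,2).round(2))
print('plate',T(p,(-88,0,42)))
E
```

```text
[ 0.51359226 -0.26526807] -14.982075657648354
[[-0.15  0.65]
 [-0.1  -0.43]
 [ 0.19 -0.79]
 [-0.3  -0.29]
 [-0.48 -0.13]
 [ 0.08  0.92]
 [ 0.01  0.31]
 [ 0.02 -0.83]
 [-0.41 -2.55]
 [-0.65  0.7 ]]
plate [ 0.42858367 -0.24251858  0.042     ]
```

Request:
play_rows --steps '[[[0,0,0,0.107],[0,0,0,0.107],[0,0,0,0.107],[0,0,0,0.107],[0,0,0,0.107]]]' --gripper 0 --squeeze 20

```text
time: 0.62
ee_pos: [0.2049, -0.5103, 0.2311]
tcp_rot: [-180.0, 0.0, -9.1]
wrist_force: [-0.4, 0.1, -0.8]
opening: 0.0254
grasp_force: 0.0
```

```bash
cat >> h.py <<'E'
def delta(o,target,yaw):
    M=R.from_euler('xyz',o['tcp_rot'],degrees=True).as_matrix()
    return (M.T@(np.array(target)-o['ee_pos'])).round(4), np.radians(o['tcp_rot'][2]-yaw).round(4)
E
python3 - <<'E'
from h import *
from workcell import bot
o=bot.get_obs(); print(o['ee_pos'],o['tcp_rot'],o['opening'],o['q']); print(delta(o,[.3803,-.2296,.231],-15))
E
```

```text
[ 0.20489935 -0.51034081  0.23108148] [-1.79984053e+02  1.14431527e-02 -9.08254624e+00] 0.02535360512403604 [-6.81239456e+01  4.98638576e+00  1.00636186e+01  9.50967949e+01
 -1.60936298e-03  1.20958603e+02]
(array([ 1.289e-01, -3.049e-01,  1.000e-04]), np.float64(0.1033))
```

Request:
play_rows --steps '[[[0,0,0,0.103],[0.0108,-0.0352,0,0],[0.0108,-0.0352,0,0],[0.0108,-0.0352,0,0],[0.0108,-0.0352,0,0]]]'

```text
time: 1.03
ee_pos: [0.2827, -0.3838, 0.231]
tcp_rot: [-180.0, 0.0, -14.7]
wrist_force: [-0.1, -0.1, 0.5]
opening: -0.0
grasp_force: 0.0
```

Request:
play_rows --steps '[[[0.0108,-0.0352,0,0],[0.0108,-0.0352,0,0],[0.0108,-0.0352,0,0],[0.0108,-0.0352,0,0],[0.0108,-0.0352,0,0]]]'

```text
time: 1.45
ee_pos: [0.3797, -0.2269, 0.2313]
tcp_rot: [180.0, -0.0, -14.7]
wrist_force: [-0.1, -0.6, 0.6]
opening: -0.0003
grasp_force: 0.0
```

Request:
play_rows --steps '[[[0,0,0,0],[0,0,0.02,0],[0,0,0.02,0],[0,0,0.02,0],[0,0,0,0]]]'

```text
time: 1.87
ee_pos: [0.3779, -0.2278, 0.1677]
tcp_rot: [-179.9, 0.3, -14.7]
wrist_force: [0.3, 1.2, 0.3]
opening: -0.0001
grasp_force: 0.0
```

```bash
python3 - <<'E'
from h import *
from workcell import bot
import cv2
o=bot.get_obs(); print(o['ee_pos'],o['tcp_rot'],o['opening'],o['q'],o['wrist_force'])
c=bot.camera('wrist'); print({k:c[k] for k in c if k!='img'})
im=c['img'].copy()
p=np.array([.51359,-.26527]);a=np.radians(-14.98)
W=lambda l:[p[0]+(np.cos(a)*l[0]-np.sin(a)*l[1])/1e3,p[1]+(np.sin(a)*l[0]+np.cos(a)*l[1])/1e3,l[2]/1e3]
im=cv2.resize(im,None,fx=1.5,fy=1.5)
for l in [(-88,-13,64),(-88,13,64),(0,0,93),(-85,45,10),(-85,-45,10),(95,45,10),(95,-45,10)]:
    q=proj(c,W(l))[0]; print(l,q)
    cv2.circle(im,tuple(int(v) for v in q*1.5),3,(0,0,255),1)
cv2.imwrite('pics/w1.png',im)
E
```

```text
[ 0.37791471 -0.22778413  0.16771131] [-179.91924983    0.28167876  -14.66274754] -0.00013506194807226367 [-3.10776486e+01 -1.04307513e+01 -1.17828569e+01  8.89409113e+01
 -2.14066036e-03  1.63585303e+02] [0.26587414 1.24586208 0.29990386]
{'vfov': 65.4433069226451, 'cx': 250.95392009805087, 'cy': 189.4708764343802, 'D': array([-0.02903913,  0.        ,  0.        ,  0.        ,  0.        ]), 'xyz': array([ 0.46043213, -0.2495916 ,  0.30957828]), 'attitude': array([ 1.60710142e+02,  1.10351023e-01, -1.04602607e+02])}
(-88, -13, 64) [268.99350112 127.63542129]
(-88, 13, 64) [237.00639791 127.4117321 ]
(0, 0, 93) [254.42055994  -6.78711465]
(-85, 45, 10) [206.91555917 116.77660897]
(-85, -45, 10) [298.62615067 117.41883079]
(95, 45, 10) [ 198.79597506 -109.90360705]
(95, -45, 10) [ 310.47550419 -109.06034783]
```

View pics/w1.png

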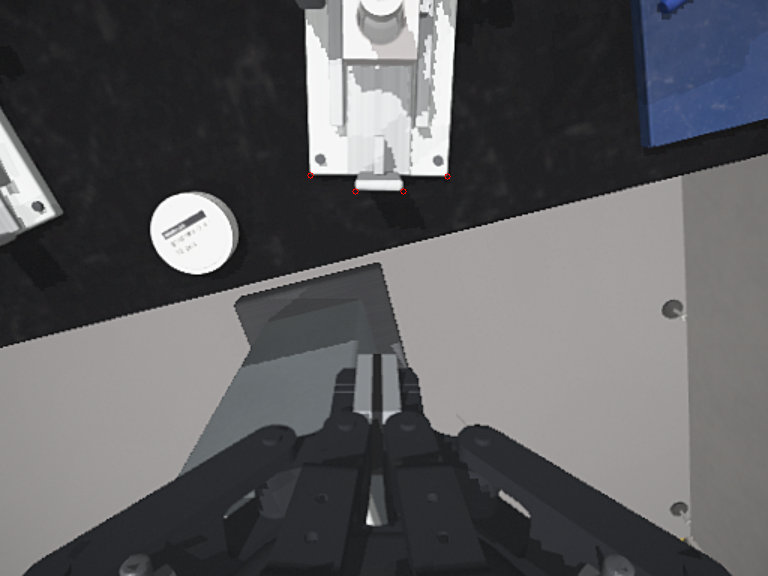

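The projected base corners and plate edge (red, at about (310,175), (448,175), (355,191) and (403,191)) land on the picture to within a pixel, so the pose is confirmed. The fingers at (378,385) line up with the plate. Next I descend.

Request:
play_rows --steps '[[[0,0.001,0.025,0],[0,0,0.025,0],[0,0,0.025,0],[0,0,0.025,0],[0,0,0.025,0]]]'

```text
time: 2.33
ee_pos: [0.3796, -0.2302, 0.0469]
tcp_rot: [180.0, -0.1, -14.7]
wrist_force: [-0.8, -0.3, -0.7]
opening: -0.0001
grasp_force: 0.0
```

Request:
play_rows --steps '[[[0,0,0,0],[0,0,0,0],[0.01,0,0,0],[0.01,0,0,0],[0,0,0,0]]]'

```text
time: 2.75
ee_pos: [0.4012, -0.2358, 0.0482]
tcp_rot: [179.9, -0.2, -14.7]
wrist_force: [-0.5, 0.3, -0.1]
opening: 0.0005
grasp_force: 0.0
```

```bash
python3 - <<'E'
from h import *
from workcell import bot
o=bot.get_obs(); print(o['ee_pos'],o['tcp_rot'],o['wrist_force']); print(delta(o,[.42858,-.24252,.042],-14.98))
E
```

```text
[ 0.4011737  -0.23580283  0.04823875] [179.94510526  -0.21615954 -14.66410982] [-0.46596291  0.30262919 -0.14125513]
(array([ 0.0282, -0.0004,  0.0063]), np.float64(0.0055))
```

Request:
play_rows --steps '[[[0.004,0,0.006,0.005],[0.003,0,0,0],[0.003,0,0,0],[0.001,0,0,0],[0,0,0,0]]]'

```text
time: 3.17
ee_pos: [0.4091, -0.2374, 0.0403]
tcp_rot: [-180.0, 0.0, -15.0]
wrist_force: [0.5, -0.4, 0.4]
opening: 0.0001
grasp_force: 0.0
```

Request:
play_rows --steps '[[[0.002,0,0,0],[0.002,0,0,0],[0.002,0,0,0],[0,0,0,0],[0,0,0,0]]]'

```text
time: 3.58
ee_pos: [0.4148, -0.239, 0.0403]
tcp_rot: [-180.0, 0.0, -15.0]
wrist_force: [-0.3, -0.1, -0.0]
opening: -0.0002
grasp_force: 0.0
```

Request:
play_rows --steps '[[[0.001,0,0,0],[0.001,0,0,0],[0.001,0,0,0],[0,0,0,0],[0,0,0,0]]]'

```text
time: 4.0
ee_pos: [0.4177, -0.2398, 0.0403]
tcp_rot: [-180.0, 0.0, -15.0]
wrist_force: [-0.5, -0.1, -0.5]
opening: 0.0001
grasp_force: 0.0
```

Request:
play_rows --steps '[[[0.001,0,0,0],[0.001,0,0,0],[0.001,0,0,0],[0,0,0,0],[0,0,0,0]]]'

```text
time: 4.42
ee_pos: [0.4204, -0.2405, 0.0402]
tcp_rot: [180.0, 0.0, -15.0]
wrist_force: [-4.1, 1.0, 2.4]
opening: -0.0004
grasp_force: 2.0
```

Contact is made at 4 N. Next I push in about 36 mm more at a gentle speed.

Request:
play_rows --steps '[[[0.001,0,0,0],[0.002,0,0,0],[0.003,0,0,0],[0.003,0,0,0],[0.003,0,0,0]]]'

```text
time: 4.83
ee_pos: [0.4318, -0.2436, 0.0402]
tcp_rot: [180.0, 0.1, -15.0]
wrist_force: [-7.1, 1.5, 3.6]
opening: -0.0001
grasp_force: 3.9
```

Request:
play_rows --steps '[[[0.003,0,0,0],[0.003,0,0,0],[0.003,0,0,0],[0.003,0,0,0],[0.002,0,0,0]]]'

```text
time: 5.25
ee_pos: [0.4458, -0.2473, 0.0402]
tcp_rot: [180.0, 0.0, -15.0]
wrist_force: [-5.8, 2.3, 2.6]
opening: 0.0
grasp_force: 3.4
```

Request:
play_rows --steps '[[[0.002,0,0,0],[0.002,0,0,0],[0.002,0,0,0],[0.001,0,0,0],[0,0,0,0]]]'

```text
time: 5.67
ee_pos: [0.4522, -0.2491, 0.0402]
tcp_rot: [180.0, 0.1, -15.0]
wrist_force: [-7.0, 1.0, 2.8]
opening: 0.0001
grasp_force: 3.0
```

Request:
play_rows --steps '[[[0.001,0,0,0],[0.001,0,0,0],[0.001,0,0,0],[0,0,0,0],[0,0,0,0]]]'

```text
time: 6.08
ee_pos: [0.455, -0.2498, 0.0402]
tcp_rot: [180.0, 0.1, -15.0]
wrist_force: [-7.0, 1.1, 3.3]
opening: -0.0
grasp_force: 3.2
```

Request:
play_rows --steps '[[[-0.002,0,0,0],[-0.002,0,0,0],[-0.002,0,0,0],[-0.002,0,0,0],[-0.002,0,0,0]]]'

```text
time: 6.5
ee_pos: [0.4458, -0.2473, 0.0402]
tcp_rot: [-180.0, -0.0, -15.0]
wrist_force: [0.1, 0.7, -0.3]
opening: 0.0001
grasp_force: 0.0
```

Request:
play_rows --steps '[[[-0.002,0,0,0],[-0.003,0,0,0],[-0.004,0,0,0],[-0.004,0,0,0],[-0.004,0,0,0]]]'

```text
time: 6.92
ee_pos: [0.429, -0.2427, 0.0403]
tcp_rot: [-180.0, -0.0, -15.0]
wrist_force: [-0.0, -1.1, -1.0]
opening: -0.0002
grasp_force: 0.0
```

```bash
python3 - <<'E'
from workcell import bot
import cv2,numpy as np
from h import *
c=bot.camera('scene'); cv2.imwrite('pics/s2.png',c['img'])
w=bot.camera('wrist'); cv2.imwrite('pics/w2.png',w['img'])
d=bot.camera('side'); cv2.imwrite('pics/d2.png',d['img'])
p=np.array([.51359,-.26527]);a=np.radians(-14.98)
W=lambda l:[p[0]+(np.cos(a)*l[0]-np.sin(a)*l[1])/1e3,p[1]+(np.sin(a)*l[0]+np.cos(a)*l[1])/1e3,l[2]/1e3]
wi=w['img'].copy()
for s in (0,29):
  for y in(-13,13):
    q=proj(w,W((-88+s,y,64)))[0]; print(s,y,q); cv2.circle(wi,tuple(int(round(v)) for v in q),2,(0,0,255),-1)
D=cv2.resize(d['img'][215:290,180:285],(504,360),interpolation=cv2.INTER_CUBIC)
S=np.zeros((384,504,3),np.uint8); S=cv2.resize(c['img'][125:190,270:350],(504,409),interpolation=cv2.INTER_CUBIC)[:240]
wi=cv2.resize(wi,None,fx=.58,fy=.58)
out=np.zeros((600,800,3),np.uint8); out[:360,:504]=D; out[360:600,:504]=S; out[:wi.shape[0],504:504+wi.shape[1]]=wi[:,:296]
cv2.imwrite('pics/m2.png',out); cv2.imwrite('pics/w2m.png',w['img'])
E
```

```text
0 -13 [278.45640194 277.5040241 ]
0 13 [222.95302322 277.42278227]
29 -13 [280.60302691 221.19134721]
29 13 [220.93735849 221.10637017]
```

View pics/m2.png

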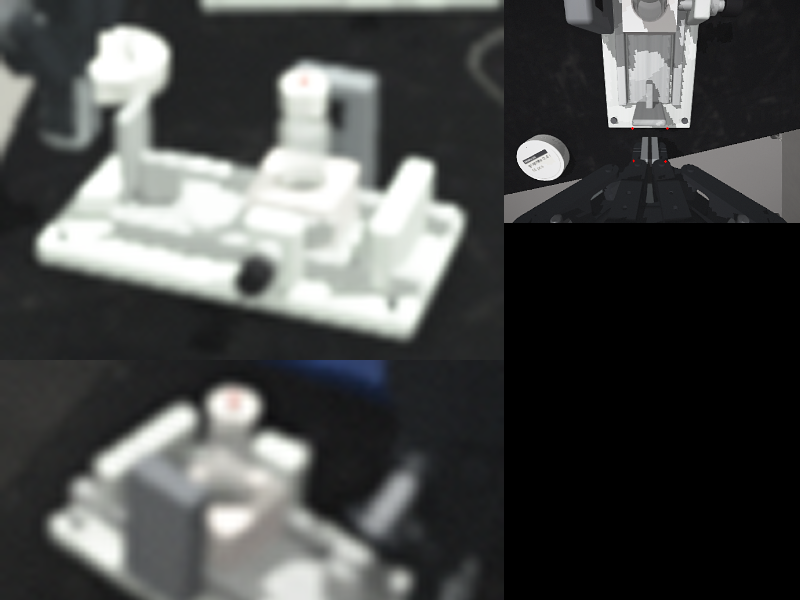

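The slide stays latched about 29 mm in: the plate edge lies at the predicted marks (650,128). The vial stands upright in its pocket beside the reader, and the fingers are clear. I'll back off a little, let it settle and hand in.

Request:
play_rows --steps '[[[-0.008,0,0,0],[-0.008,0,0,0],[-0.008,0,0,0],[-0.004,0,0,0],[0,0,0,0]]]'

```text
time: 7.48
ee_pos: [0.4012, -0.2354, 0.0404]
tcp_rot: [180.0, 0.0, -15.0]
wrist_force: [0.4, 1.0, -0.5]
opening: 0.0002
grasp_force: 0.0
```

Request:
play_rows --steps '[[[0,0,0,0],[0,0,0,0],[0,0,0,0],[0,0,0,0],[0,0,0,0]]]'

```text
time: 7.9
ee_pos: [0.4023, -0.2356, 0.0402]
tcp_rot: [-180.0, 0.0, -15.0]
wrist_force: [-0.2, 0.1, -0.4]
opening: 0.0
grasp_force: 0.0
```

```bash
python3 -c "
from workcell import bot
o=bot.get_obs();print(o['time'],o['ee_pos'],o['wrist_force']);print(bot.job_done())"
```

```text
7.9 [ 0.40232928 -0.23562338  0.0402156 ] [-0.19717909  0.11957446 -0.35451337]
the job is handed in; nothing more can be done
None
```

I pushed the loaded shuttle in past its pin and let it spring back. The camera check shows it latched about 29 mm in, with the vial upright beside the reader and the fingers clear. The job is handed in at 7.9 s; no verdict was returned.

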